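# Lock the caged load lamp into the bench tester

### The job

Pick up the caged lamp by its top bar, let its two side pins down through the slots of the round socket on the steel tester box, feeling gently for where the slots are, then press lightly and turn it clockwise until its pins have cammed all the way round to the stop. Never force it, leave the other things on the bench where they are, and let go of the lamp locked down and upright in the socket.

Things in the scene. Friction and masses are not known exactly. Their poses are not given: they have to be found in the camera images.
- lamp: Small caged lamp, about 220 g, standing loose. Origin: centre of its foot's underside, z up. Foot: metal barrel 38 mm across, 23.5 mm high, lower edge chamfered 3 mm. Above it a white flange 68 mm across (23.5 to 29.5 mm high), a glass bulb (top at 67 mm) and two posts carrying a top bar. Looks the same after a half turn.
- lamp_pins (a point): On the lamp's axis at the height of its two bayonet pins, 10 mm above the lamp's origin. The round steel pins, 6 mm thick, stick out along the lamp's +x and -x; their tips are 25.5 mm from the axis.
- lamp_bar (a point): Centre of the lamp's top bar, the place to grip, 90 mm above the lamp's origin. The bar is 66 mm long along the lamp's x (the line of the pins), 14 mm thick along y and 16 mm high (82 to 98 mm).
- tester: Fixed steel box 150 x 150 mm, 60 mm high, origin at the centre of its underside. It carries the round bayonet socket, and an outlet and a switch that are only for show.
- socket (a point): Centre of the black bayonet socket, level with its rim, 28 mm above the box top; axes parallel to the box. Outside 72 mm, bore inside the lips 41 mm. Two facing pin slots lie roughly along its x, but the slotted ring is fixed at an unknown angle up to 0.4 rad either way; pins enter within about 0.07 rad of it. Off the slots the pins rest on the rim, lamp origin 7 mm below it.
- socket_plate (a point): Centre of the sprung contact plate down in the socket, 17 mm below the rim. In its slots the lamp drops freely until its foot meets the plate; pressing it takes 4 N at first, then 1.6 N per mm, to 23.5 mm below the rim where it bottoms. With the lamp origin 19 mm or more below the rim the pins are under the lips; 20.5 mm is a good depth to start the turn.
- socket_ramps (a point): On the socket's axis at the ramps' lowest part, 9.5 mm below the rim. Turned clockwise from above (yaw falling), the ramps draw the lamp from 19 to 22.5 mm below the rim between about 0.3 and 1.0 rad from the slots, then run level to a hard stop at about 1.15 rad; friction holds it there. Turning takes up to 0.3 Nm, more means the stop; over about 0.8 Nm or 25 N of push is forcing it.
- reel: Bystander: reel of solder wire standing on end, 54 mm across, 50 mm high; origin under its centre.
- tape: Bystander: roll of paper tape lying flat, 56 mm across, 20 mm high; origin under its centre.
- driver: Bystander: screwdriver lying on the bench along its x; origin under its middle.
- tweezers: Bystander: steel tweezers lying flat, 130 mm long along their x, 4 mm high; origin under the middle.
- flux: Bystander: small blue bottle, 40 mm across, 85 mm high; origin under its centre.
- partsbox: Bystander: open divided parts box 120 x 90 x 30 mm; origin under its centre.
- tin: Bystander: small metal tin, 48 mm across, 30 mm high; origin under its centre.
Things that resemble listed ones, but are neither listed nor needed, are in the scene too. Leave any purple look-alike of the lamp alone.

How it is judged:
On the way, in this order (a step that is already met when the one before it is completed fails the run):
1. the lamp is lifted clear of the bench (height (world z) of lamp above 0.05 m), for 0.2 s.
2. the pins are down through the slots (horizontal distance between lamp and socket below 0.005 m and z of lamp in the frame of socket below -0.0155 m), for 0.1 s.
At the end, for the whole second after the job is handed in: The lamp stands in the socket, within 4 mm of its axis and 0.06 rad of upright, its origin held more than 21.5 mm below the rim by the ramps (22.5 mm when fully turned), at rest and released (horizontal distance between lamp and socket below 0.004 m and z of lamp in the frame of socket below -0.0215 m and angle between lamp's own z axis and vertical below 0.06 rad and linear speed of lamp below 0.01 m/s); the robot touches nothing.
It fails at once if the lamp is forced against the tester or its socket (more than 80 N in all) (contact force between lamp and tester above 80 N).
It fails at once if another thing on the bench is pushed more than 20 mm from its place (distance of any of reel, tape, driver, tweezers, flux, partsbox, tin from where it was at the start of the episode above 0.02 m).
It also fails if it takes over 72 s, if anything falls off the work surface, if the arm or the gripper's body presses on something with over 40 N, if the wrist force passes 120 N, or if a joint passes its speed limit or range.

### The arm

A 7-joint arm with a two-finger parallel gripper is mounted at the origin on the work surface. World frame = base frame: x ahead of the robot, y to its left, z up, the work surface at z = 0. Lengths are in m, angles in rad, forces in N, time in s.
With the tool pointing down it reaches from about 0.4 to 0.85 m from the base axis. Payload 10.4 kg.
Tool frame: the origin (TCP) lies on the centre line of the jaws, within the pads' length; the fingertips stand 11 mm ahead of it and the grasp point (between the pads) lies 8 mm behind it (tip_reach is the distance from the TCP to the fingertips, in m); z points along the fingers, y is the line along which they close (so a half turn about z gives the same grasp; the last joint's range is limited). The gripper opens to 85 mm and grips with 20 to 120 N. Pads are 22 mm wide; open, the fingers measure 114 mm over their backs; the gripper's body (76 mm by 85 mm) begins 54 mm behind the grasp point. The pads swing forward as they close: fully open they stand 13 mm farther back than shut.
Start: joints at [-1.314, 0.332, -0.065, 1.46, 0.022, 1.35, -0.088], TCP at [0.173, 0.601, 0.242] pointing down, gripper open.
Joint ranges: [-2.6, 2.6], [-0.5, 2.12], [-1.47, 1.34], [0.16, 2.42], [-1.27, 4.41], [0.06, 2.06], [-2.6, 2.6]. Speed limits (rad/s): [2.22, 2.22, 2.79, 2.79, 3.14, 3.14, 3.14].

### API

Orientations are given as a unit quaternion [x, y, z, w].
In Python, from workcell import get_obs, camera, hand_in, tip_reach gives the robot as it stands. The module is installed in compiled form; this text tells all that it offers.
- The arm moves only by the tool move_arm, never from a script. Its argument "plan" is a list of rows, each an object with "delta_pos": the shift along the tool's x, y, z in normalised numbers (1 is 0.8 m), a list of three; "turn": the turn, a rotation vector about the tool's x, y, z in shares of pi rad (1.0 is pi rad), a list of three; "fingers": the closure, from 0 (fully open) to 1 (shut). A call has 1 to 12 rows; each row is the pose to reach, as a shift and turn from the pose commanded when the call began, along the tool's axes at that moment; what a row does not reach only later rows make up. A row lasts 1/8 s, in which the tool goes at most 62.5 mm and 10.7 degrees, less where a joint would pass 70% of its speed; a pose out of reach is approached as far as the arm can. A shift or turn number past 1, either way, is cut back to 1. A call with a gripper value outside its range is refused whole. The fingers move at their own pace and stop on an object; "force" is the grip in N (left out, the last holds). Time passes only in rows, so rows that repeat a pose let the fingers close. It gives the time, the measured TCP pose, the force, the opening and the grip force at its end, in the units of the state.
- get_obs(): the state, without advancing time (a new reading comes with each control period).
- camera(name): name is "scene" or "top"; returns a dict with "color" (400x640x3 uint8, red, green, blue), "range_z" (400x640 float32, m along the optical axis (not along the pixel's ray), 0 where there is no reading), "fx", "fy", "cx", "cy" (pixels), "R" (3x3) and "t" (3): a world point X has camera coordinates R X + t. Camera axes: x right, y down, z forward; pixel columns grow to the right and rows downward; lengths in m; the calibration is good to about 2 mm. A picture is of the moment at which its call begins.
- hand_in(): hands the job in; it is judged then, once.
The state is a dict: "clock": time; "joint_pos": joint angles; "joint_velocities": joint speeds; "tau": joint torques, N m; "position": TCP position; "ee_rot": TCP orientation; "ft_force": force on the tool from outside, world axes, zero at the start; "torque": the same for the moment, N m; "grip_width": opening from 0.0 (shut) to 1.0 (fully open); "grasp_force": force on a finger pad.
Only numpy, scipy, OpenCV 4.12 (cv2) and the standard library are available. Lean on these libraries where they do the work, as an engineer would, in place of code of your own. Each camera call takes 0.05 s, during which the arm holds its last target. There are 200 camera calls.

## Working session

There is one attempt and no reset: what is moved stays moved. The work goes in short steps, Python scripts to look and compute and a tool call to move; the robot and the scene stay as the last step left them, time stands still between calls to the robot, and variables do not carry over. Pictures are saved under pics/ and viewed, at most 10 in all, crops included, and the job is handed in when it is done.

Besides the shell and the picture viewer there is one more tool, called after ">>>" as a command line: name --argument value ..., lists and objects as JSON in quotes. move_arm: Moves the arm, as the interface text tells. Its arguments: {"type":"object","properties":{"plan":{"type":"array","items":{"type":"object","properties":{"delta_pos":{"type":"array","items":{"type":"number"}},"turn":{"type":"array","items":{"type":"number"}},"fingers":{"type":"number"}}}},"force":{"type":"number"}},"required":["plan"]}

```bash
mkdir -p pics; python3 - <<'E'
from workcell import *
import cv2,pickle
o=get_obs();print({k:o[k] for k in('clock','position','ee_rot','ft_force','grip_width')},tip_reach)
for n in('scene','top'):
    c=camera(n);pickle.dump(c,open(n+'0.pkl','wb'));cv2.imwrite(f'pics/{n}0.png',c['color'][...,::-1]);print(n,c['fx'],c['fy'],c['cx'],c['cy'],c['R'],c['t'])
E
```

```text
{'clock': 0.0, 'position': array([0.17250066, 0.60035957, 0.24153985]), 'ee_rot': array([ 1.39442906e-01,  9.90229874e-01, -6.82556670e-04, -7.71888863e-05]), 'ft_force': array([-1.19200122, -0.00610743,  0.73230079]), 'grip_width': 0.9986448980297097} 0.011
scene 470.3842612178706 470.3842612178706 315.91497855214806 196.45938563306638 [[-0.21672462  0.97623177 -0.00140507]
 [ 0.80071081  0.17693501 -0.57232526]
 [-0.5584735  -0.12516203 -0.8200255 ]] [ 0.16559881 -0.38990944  1.58973507]
top 381.5716217497112 381.5716217497112 318.87793350818356 196.1517980363038 [[-0.1127363  -0.99361986  0.00317728]
 [-0.96866795  0.10919195 -0.22306842]
 [ 0.22129828 -0.02822564 -0.97479761]] [0.00833079 0.56729928 0.89734047]
```

View pics/scene0.png

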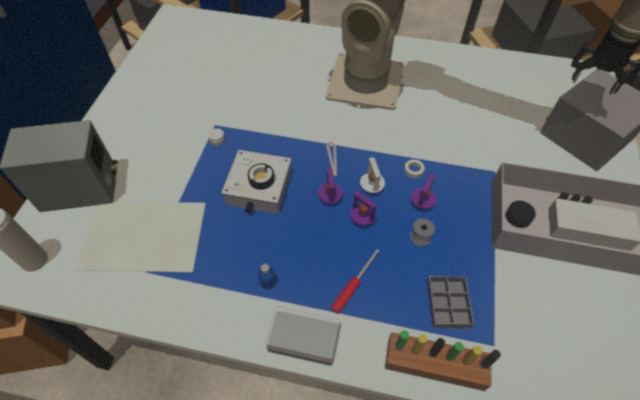

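View pics/top0.png

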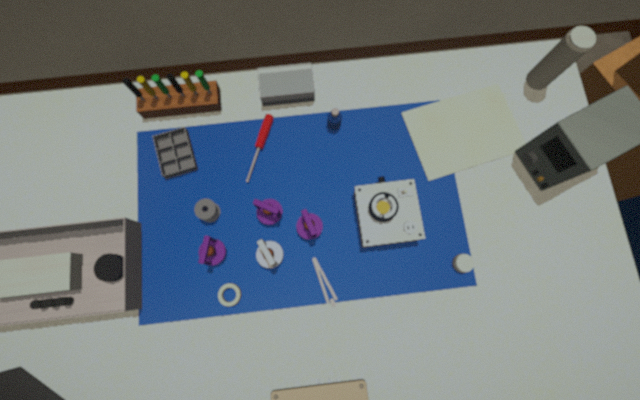

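The white lamp is at scene (373,180) and top (268,253). The three purple look-alikes, at scene (330,190), (363,212) and (424,195), don't match the white flange. The tester is at top (390,212), with its socket at about (383,207). I'll enlarge both to confirm and measure.

```bash
cat > h.py <<'E'
import numpy as np,cv2,pickle
def cloud(c):
    v,u=np.mgrid[:400,:640];z=c['range_z'];
    P=np.stack([(u-c['cx'])/c['fx']*z,(v-c['cy'])/c['fy']*z,z],-1)
    return (P-c['t'])@c['R']           # world points
def ray(c,u,v,h):                      # pixel -> plane z=h
    d=np.array([(u-c['cx'])/c['fx'],(v-c['cy'])/c['fy'],1])@c['R'];o=-c['t']@c['R']
    return o+d*(h-o[2])/d[2]
def proj(c,X):
    p=c['R']@np.asarray(X)+c['t'];return np.array([c['fx']*p[0]/p[2]+c['cx'],c['fy']*p[1]/p[2]+c['cy']])
E
python3 - <<'E'
from h import *
C={n:pickle.load(open(n+'0.pkl','rb')) for n in('scene','top')}
crops=[]
for n,(u,v),(a,b) in (('scene',(373,178),(256,180)),('top',(268,253),(388,210))):
    c=C[n];W=cloud(c)
    hsv=cv2.cvtColor(c['color'],cv2.COLOR_RGB2HSV)
    for nm,(lo,hi),cent,r,s in (('bar',(.085,.105),(u,v),40,90),('flange',(.022,.036),(u,v),40,90),('boxtop',(.055,.066),(a,b),60,255),('rim',(.083,.094),(a,b),60,255)):
        m=(W[...,2]>lo)&(W[...,2]<hi)&(hsv[...,1]<s)
        m2=np.zeros_like(m);m2[b-r if s==255 else v-r:(b if s==255 else v)+r,(a if s==255 else u)-r:(a if s==255 else u)+r]=1;m&=m2
        p=W[m]
        if len(p)<5: print(n,nm,len(p));continue
        (x,y),(w,h),ang=cv2.minAreaRect(p[:,:2].astype(np.float32))
        print(n,nm,len(p),'mean',p.mean(0).round(4),'rect',round(x,4),round(y,4),round(w,4),round(h,4),round(ang,1),'circ',cv2.minEnclosingCircle(p[:,:2].astype(np.float32)))
    for (q,w_) in ((u,v),(a,b)):
        crops.append(cv2.resize(c['color'][w_-36:w_+36,q-48:q+48,::-1],(400,300),interpolation=cv2.INTER_CUBIC))
cv2.imwrite('pics/crops.png',np.vstack([np.hstack(crops[:2]),np.hstack(crops[2:])]))
E
```

```text
scene bar 135 mean [0.442  0.0871 0.0963] rect 0.4388 0.0867 0.0666 0.0159 24.3 circ ((0.43748533725738525, 0.08951038122177124), 0.03358221799135208)
scene flange 255 mean [0.4412 0.0893 0.0289] rect 0.399 0.126 0.0677 0.1784 43.8 circ ((0.39611977338790894, 0.12320825457572937), 0.08933963626623154)
scene boxtop 1957 mean [ 0.5098 -0.2259  0.0607] rect 0.5043 -0.2245 0.1579 0.1556 0.3 circ ((0.5043951869010925, -0.22427572309970856), 0.10886125266551971)
scene rim 321 mean [ 0.5192 -0.2072  0.0875] rect 0.5191 -0.2078 0.0722 0.0687 53.3 circ ((0.518372654914856, -0.20715449750423431), 0.03711484745144844)
top bar 177 mean [0.4367 0.0855 0.0971] rect 0.4371 0.0861 0.066 0.0141 24.5 circ ((0.43668147921562195, 0.08697789162397385), 0.03325426205992699)
top flange 364 mean [0.4358 0.0851 0.0288] rect 0.4051 0.1157 0.0666 0.1538 47.6 circ ((0.41138896346092224, 0.12418299913406372), 0.07927367836236954)
top boxtop 3022 mean [ 0.5003 -0.2266  0.061 ] rect 0.5057 -0.2248 0.1542 0.1545 0.8 circ ((0.505518913269043, -0.22412197291851044), 0.10753843933343887)
top rim 432 mean [ 0.5166 -0.2077  0.0877] rect 0.5173 -0.208 0.0695 0.0699 83.6 circ ((0.5171242356300354, -0.20820963382720947), 0.03609798848628998)
```

View pics/crops.png

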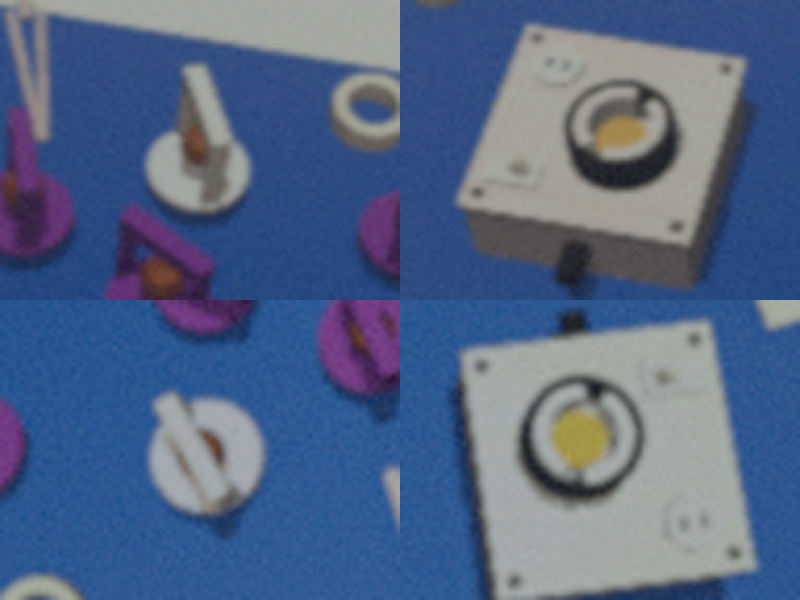

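The crops confirm it: only this lamp has the white flange and bar. The socket's slots show as dark notches, at top-crop (597,388) and (577,478) and at scene-crop (643,97). Next I'll measure the slot angle and how close the purple look-alikes are.

```bash
python3 - <<'E'
from h import *
C={n:pickle.load(open(n+'0.pkl','rb')) for n in('scene','top')}
cen={'scene':(.5187,-.2076),'top':(.5172,-.208)}
for n in C:
    c=C[n];g=cv2.cvtColor(c['color'],cv2.COLOR_RGB2GRAY)
    out=[]
    for d in range(0,360,6):
        a=np.radians(d);vals=[]
        for r in (.0225,.025,.0275):
            u,v=proj(c,[cen[n][0]+r*np.cos(a),cen[n][1]+r*np.sin(a),.088])
            vals.append(cv2.getRectSubPix(g,(1,1),(u,v))[0,0])
        out.append(int(np.mean(vals)))
    print(n,' '.join(f'{d}:{o}' for d,o in zip(range(0,360,6),out)))
c=C['top'];W=cloud(c);hsv=cv2.cvtColor(c['color'],cv2.COLOR_RGB2HSV)
m=((hsv[...,0]>135)&(hsv[...,0]<165)&(hsv[...,1]>100)).astype(np.uint8)
n,l,s,ce=cv2.connectedComponentsWithStats(m)
for i in range(1,n):
    if s[i,4]>50: print(ce[i],np.median(W[l==i],0).round(3), W[l==i].max(0).round(3))
E
```

```text
scene 0:142 6:143 12:143 18:144 24:145 30:147 36:147 42:147 48:151 54:151 60:148 66:148 72:150 78:153 84:153 90:154 96:158 102:157 108:156 114:154 120:152 126:149 132:147 138:139 144:116 150:80 156:59 162:69 168:100 174:129 180:142 186:146 192:148 198:147 204:148 210:149 216:148 222:148 228:148 234:148 240:147 246:149 252:150 258:151 264:151 270:148 276:146 282:147 288:148 294:147 300:146 306:148 312:144 318:134 324:113 330:97 336:95 342:101 348:112 354:130
top 0:159 6:158 12:158 18:160 24:159 30:159 36:159 42:158 48:156 54:157 60:159 66:159 72:160 78:157 84:157 90:155 96:153 102:152 108:153 114:152 120:152 126:150 132:151 138:150 144:139 150:128 156:122 162:108 168:101 174:122 180:149 186:160 192:160 198:160 204:161 210:163 216:162 222:161 228:160 234:159 240:159 246:159 252:158 258:158 264:159 270:158 276:159 282:158 288:157 294:156 300:156 306:155 312:154 318:145 324:112 330:70 336:63 342:84 348:127 354:153
[268.08033827 210.68498943] [0.541 0.075 0.031] [0.578 0.106 1.001]
[308.85971944 225.26052104] [ 0.495 -0.022  0.031] [0.529 0.009 1.001]
[211.51028807 251.18930041] [0.457 0.222 0.031] [0.491 0.261 1.001]
```

Careful with the scale: shifts go in shares of 0.8 m and turns go in shares of pi rad. That gives: -0.421 m is -0.5263, -0.05 m is -0.0625, -0.707 rad is -0.225.

>>> move_arm --plan '[{"delta_pos":[0,0,-0.0625],"turn":[0,0,0],"fingers":0.5},{"delta_pos":[-0.05,-0.0525,-0.0625],"turn":[0,0,-0.0223],"fingers":0.5},{"delta_pos":[-0.1,-0.105,-0.0625],"turn":[0,0,-0.0446],"fingers":0.5},{"delta_pos":[-0.15,-0.1575,-0.0625],"turn":[0,0,-0.0668],"fingers":0.5},{"delta_pos":[-0.2,-0.21,-0.0625],"turn":[0,0,-0.0891],"fingers":0.5},{"delta_pos":[-0.25,-0.2625,-0.0625],"turn":[0,0,-0.1114],"fingers":0.5},{"delta_pos":[-0.3,-0.315,-0.0625],"turn":[0,0,-0.1337],"fingers":0.5},{"delta_pos":[-0.35,-0.3675,-0.05],"turn":[0,0,-0.1592],"fingers":0.5},{"delta_pos":[-0.4,-0.42,-0.025],"turn":[0,0,-0.1814],"fingers":0.5},{"delta_pos":[-0.45,-0.475,0],"turn":[0,0,-0.2037],"fingers":0.5},{"delta_pos":[-0.495,-0.5263,0.0375],"turn":[0,0,-0.225],"fingers":0.5},{"delta_pos":[-0.495,-0.5263,0.0875],"turn":[0,0,-0.225],"fingers":0.5}]' --force 40

```text
clock: 1.6
position: [0.4385, 0.0829, 0.172]
ee_rot: [-0.209, 0.978, -0.0, 0.001]
ft_force: [0.2, 0.9, 0.1]
grip_width: 0.499
grasp_force: 0.0
```

```bash
cat >> h.py <<'E'
def report(tx=None,ty=None,yaw=None,tz=None):
    """state; optionally tool-frame shift to a world target with tool x at yaw (rad)"""
    from workcell import get_obs
    from scipy.spatial.transform import Rotation as Ro
    o=get_obs();M=Ro.from_quat(o['ee_rot']).as_matrix()
    print('t',round(o['clock'],2),'p',o['position'].round(4),'yawx',round(float(np.arctan2(M[1,0],M[0,0])),4),'tilt',M[:2,2].round(4),'f',np.round(o['ft_force'],2),'m',np.round(o['torque'],3),'w',round(float(o['grip_width']),3),'g',np.round(o['grasp_force'],1),'j',np.round(o['joint_pos'],2))
    if tx is not None:
        T=Ro.from_euler('z',yaw)*Ro.from_matrix(np.diag([1.,-1,-1]))
        print('delta',(M.T@(np.array([tx,ty,tz])-o['position'])).round(4),'turn',(Ro.from_matrix(M.T)*T).as_rotvec().round(4))
E
python3 -c "
from h import *
report(.4371,.0862,np.radians(204.5),.083)"
```

```text
t 1.6 p [0.4385 0.0829 0.172 ] yawx -2.7198 tilt [0.002  0.0003] f [0.23 0.86 0.14] m [ 0.105 -0.013 -0.   ] w 0.499 g 0.0 j [-0.76 -0.03  0.47  2.03  0.02  1.14  1.69]
delta [0.0001 0.0036 0.089 ] turn [-0.0005  0.002  -0.0058]
```

>>> move_arm --plan '[{"delta_pos":[0,0,0],"turn":[0,0,0],"fingers":0.5},{"delta_pos":[0,0,0],"turn":[0,0,0],"fingers":0.5}]'

```text
clock: 1.85
position: [0.4373, 0.0875, 0.1735]
ee_rot: [-0.212, 0.977, 0.0, 0.0]
ft_force: [0.3, 0.0, 0.6]
grip_width: 0.503
grasp_force: 0.0
```

```bash
python3 - <<'E'
from h import *
from workcell import camera
report(.4371,.0862,np.radians(204.5),.083)
for n in('scene','top'):
    c=camera(n);W=cloud(c);
    v,u=np.mgrid[:400,:640]
    uv=proj(c,[.437,.086,.09]);m=(np.hypot(u-uv[0],v-uv[1])<35)&(W[...,2]>.022)&(W[...,2]<.036)&(cv2.cvtColor(c['color'],cv2.COLOR_RGB2HSV)[...,1]<90)
    print(n,m.sum(),W[m].mean(0) if m.any() else '')
E
```

```text
t 1.85 p [0.4373 0.0875 0.1735] yawx -2.7134 tilt [0.0008 0.0004] f [0.31 0.   0.63] m [ 0.036 -0.    -0.038] w 0.503 g 0.0 j [-0.77 -0.03  0.46  2.02  0.02  1.15  1.69]
delta [ 0.0008 -0.0011  0.0905] turn [0.     0.0009 0.0006]
scene 244 [0.44533084 0.08509059 0.02908921]
top 110 [0.44070144 0.06270188 0.02895655]
```

To row units: 0.09 m is 0.1125, 0.03 m is 0.0375.

>>> move_arm --plan '[{"delta_pos":[0.0013,-0.0013,0.0375],"turn":[0,0,0],"fingers":0.5},{"delta_pos":[0.0013,-0.0013,0.075],"turn":[0,0,0],"fingers":0.5},{"delta_pos":[0.0013,-0.0013,0.1],"turn":[0,0,0],"fingers":0.5},{"delta_pos":[0.0013,-0.0013,0.1125],"turn":[0,0,0],"fingers":0.5},{"delta_pos":[0.0013,-0.0013,0.1125],"turn":[0,0,0],"fingers":0.5},{"delta_pos":[0.0013,-0.0013,0.1125],"turn":[0,0,0],"fingers":0.75},{"delta_pos":[0.0013,-0.0013,0.1125],"turn":[0,0,0],"fingers":1},{"delta_pos":[0.0013,-0.0013,0.1125],"turn":[0,0,0],"fingers":1},{"delta_pos":[0.0013,-0.0013,0.1125],"turn":[0,0,0],"fingers":1},{"delta_pos":[0.0013,-0.0013,0.1125],"turn":[0,0,0],"fingers":1}]' --force 50

```text
clock: 3.2
position: [0.437, 0.086, 0.0832]
ee_rot: [-0.212, 0.977, 0.0, 0.001]
ft_force: [-2.4, 1.3, 7.4]
grip_width: 0.158
grasp_force: 50.1
```

```bash
python3 -c "
from h import *
report(.4371,.0862,np.radians(204.5),.2)"
```

```text
t 3.2 p [0.437  0.086  0.0832] yawx -2.7141 tilt [0.0013 0.0013] f [-2.42  1.34  7.39] m [0.284 0.373 0.022] w 0.158 g 50.1 j [-0.75  0.1   0.48  2.12 -0.06  0.93  1.76]
delta [-0.0003  0.0002 -0.1168] turn [ 0.0006  0.0017 -0.0001]
```

To row units: -0.14 m is -0.175, -0.11 m is -0.1375.

>>> move_arm --plan '[{"delta_pos":[0,0,-0.025],"turn":[0,0,0],"fingers":1},{"delta_pos":[0,0,-0.0625],"turn":[0,0,0],"fingers":1},{"delta_pos":[0,0,-0.1],"turn":[0,0,0],"fingers":1},{"delta_pos":[0,0,-0.1375],"turn":[0,0,0],"fingers":1},{"delta_pos":[0,0,-0.175],"turn":[0,0,0],"fingers":1},{"delta_pos":[0,0,-0.175],"turn":[0,0,0],"fingers":1},{"delta_pos":[0,0,-0.175],"turn":[0,0,0],"fingers":1}]'

```text
clock: 4.08
position: [0.4359, 0.0852, 0.2213]
ee_rot: [-0.212, 0.977, -0.0, -0.001]
ft_force: [0.3, -0.4, -3.4]
grip_width: 0.154
grasp_force: 49.2
```

To row units: -0.301 m is -0.3763, -0.274 m is -0.3425, 0.838 rad is 0.2667.

>>> move_arm --plan '[{"delta_pos":[0.005,-0.0338,0],"turn":[0,0,0.0255],"fingers":1},{"delta_pos":[0.0113,-0.0688,0],"turn":[0,0,0.0509],"fingers":1},{"delta_pos":[0.0163,-0.1025,0],"turn":[0,0,0.0764],"fingers":1},{"delta_pos":[0.0225,-0.1375,0],"turn":[0,0,0.1019],"fingers":1},{"delta_pos":[0.0275,-0.1713,0],"turn":[0,0,0.1273],"fingers":1},{"delta_pos":[0.0325,-0.205,0],"turn":[0,0,0.1528],"fingers":1},{"delta_pos":[0.0388,-0.24,0],"turn":[0,0,0.1783],"fingers":1},{"delta_pos":[0.0438,-0.275,0],"turn":[0,0,0.2037],"fingers":1},{"delta_pos":[0.05,-0.3088,0],"turn":[0,0,0.2292],"fingers":1},{"delta_pos":[0.055,-0.3425,0],"turn":[0,0,0.2546],"fingers":1},{"delta_pos":[0.0606,-0.3763,0],"turn":[0,0,0.2667],"fingers":1},{"delta_pos":[0.0606,-0.3763,0],"turn":[0,0,0.2667],"fingers":1}]'

```text
clock: 5.58
position: [0.5168, -0.2117, 0.2221]
ee_rot: [0.207, 0.978, -0.001, -0.0]
ft_force: [-0.1, -0.6, -2.6]
grip_width: 0.155
grasp_force: 49.3
```

>>> move_arm --plan '[{"delta_pos":[0,0,0],"turn":[0,0,0],"fingers":1},{"delta_pos":[0,0,0],"turn":[0,0,0],"fingers":1},{"delta_pos":[0,0,0],"turn":[0,0,0],"fingers":1}]'

```text
clock: 5.95
position: [0.5171, -0.208, 0.2224]
ee_rot: [0.203, 0.979, 0.0, 0.0]
ft_force: [-0.4, -0.3, -2.9]
grip_width: 0.151
grasp_force: 49.2
```

```bash
python3 - <<'E'
from h import *
from workcell import camera
report(.5177,-.2078,np.radians(156.5),.2)
ims=[]
for n in('scene','top'):
    c=camera(n);W=cloud(c);pickle.dump(c,open(n+'1.pkl','wb'))
    v,u=np.mgrid[:400,:640]
    uv=proj(c,[.518,-.208,.16]);S=cv2.cvtColor(c['color'],cv2.COLOR_RGB2HSV)[...,1]
    m=(np.hypot(u-uv[0],v-uv[1])<45)&(S<90)
    for lo,hi in((.163,.175),(.1,.135)):
        q=W[m&(W[...,2]>lo)&(W[...,2]<hi)]
        if len(q)>5: print(n,lo,len(q),q.mean(0).round(4),cv2.minEnclosingCircle(q[:,:2].astype(np.float32)))
    a,b=np.int32(uv);ims.append(cv2.resize(c['color'][b-45:b+75,a-60:a+60,::-1],(400,400),interpolation=cv2.INTER_CUBIC))
cv2.imwrite('pics/hold.png',np.hstack(ims))
E
```

```text
t 5.95 p [ 0.5171 -0.208   0.2224] yawx 2.7318 tilt [0.0003 0.0005] f [-0.43 -0.3  -2.89] m [ 0.031 -0.005  0.005] w 0.151 g 49.2 j [-0.39  0.24  0.81  1.71 -0.18  1.27  1.62]
delta [-0.0004  0.0004  0.0224] turn [0.0006 0.0001 0.0004]
scene 0.163 272 [ 0.5265 -0.1987  0.1684] ((0.5206760168075562, -0.2060631960630417), 0.034238025546073914)
top 0.163 192 [ 0.5174 -0.1876  0.1686] ((0.5163046717643738, -0.19091002643108368), 0.02511514350771904)
```

View pics/hold.png

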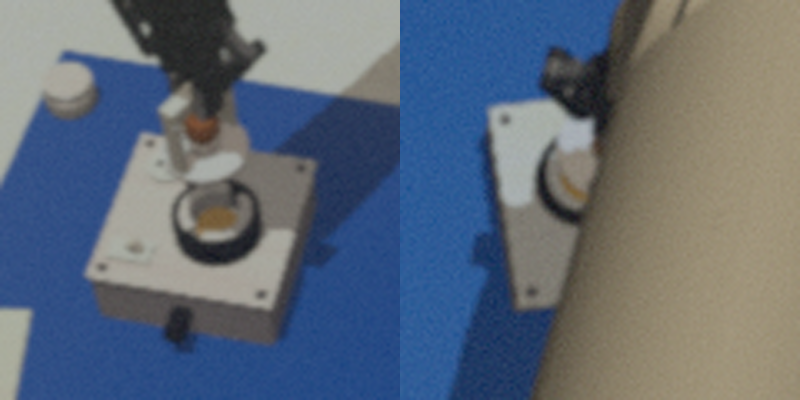

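The picture shows the lamp held upright over the socket, with the rim at scene-crop (217,215). I'll go down to just inside the bore.

To row units: 0.055 m is 0.0688, 0.053 m is 0.0663.

>>> move_arm --plan '[{"delta_pos":[0,0,0.025],"turn":[0,0,0],"fingers":1},{"delta_pos":[0,0,0.0438],"turn":[0,0,0],"fingers":1},{"delta_pos":[0,0,0.0538],"turn":[0,0,0],"fingers":1},{"delta_pos":[0,0,0.0588],"turn":[0,0,0],"fingers":1},{"delta_pos":[0,0,0.0625],"turn":[0,0,0],"fingers":1},{"delta_pos":[0,0,0.0663],"turn":[0,0,0],"fingers":1},{"delta_pos":[0,0,0.0688],"turn":[0,0,0],"fingers":1},{"delta_pos":[0,0,0.0688],"turn":[0,0,0],"fingers":1}]'

```text
clock: 7.05
position: [0.517, -0.2086, 0.1672]
ee_rot: [0.204, 0.979, 0.0, -0.0]
ft_force: [1.3, -0.4, -2.3]
grip_width: 0.149
grasp_force: 49.2
```

```bash
python3 -c "
from h import *
report(.5177,-.2078,np.radians(156.5),.16)"
```

```text
t 7.05 p [ 0.517  -0.2086  0.1672] yawx 2.7308 tilt [-0.      0.0001] f [ 1.26 -0.36 -2.34] m [-0.053 -0.027 -0.04 ] w 0.149 g 49.2 j [-0.37  0.3   0.79  1.77 -0.23  1.17  1.65]
delta [-0.0003  0.001   0.0072] turn [ 0.0001 -0.0001 -0.0006]
```

To row units: 0.005 m is 0.0063, 0.001 m is 0.0013.

>>> move_arm --plan '[{"delta_pos":[0,0,0.0013],"turn":[0,0,0],"fingers":1},{"delta_pos":[0,0,0.0025],"turn":[0,0,0],"fingers":1},{"delta_pos":[0,0,0.0038],"turn":[0,0,0],"fingers":1},{"delta_pos":[0,0,0.005],"turn":[0,0,0],"fingers":1},{"delta_pos":[0,0,0.0063],"turn":[0,0,0],"fingers":1},{"delta_pos":[0,0,0.0063],"turn":[0,0,0],"fingers":1}]'

```text
clock: 7.8
position: [0.517, -0.2086, 0.1622]
ee_rot: [0.204, 0.979, 0.0, -0.0]
ft_force: [-0.6, 0.2, -1.9]
grip_width: 0.152
grasp_force: 49.2
```

```bash
python3 -c "
from h import *
report(.5177,-.2078,np.radians(156.5),.16)"
```

```text
t 7.8 p [ 0.517  -0.2086  0.1622] yawx 2.7308 tilt [-0.0001  0.0001] f [-0.59  0.19 -1.94] m [-0.025 -0.012  0.022] w 0.152 g 49.2 j [-0.36  0.3   0.79  1.78 -0.23  1.16  1.66]
delta [-0.0004  0.001   0.0022] turn [ 0.     -0.0002 -0.0006]
```

To row units: 0.004 m is 0.005, 0.001 m is 0.0013.

>>> move_arm --plan '[{"delta_pos":[0,0,0.0013],"turn":[0,0,0],"fingers":1},{"delta_pos":[0,0,0.0025],"turn":[0,0,0],"fingers":1},{"delta_pos":[0,0,0.0038],"turn":[0,0,0],"fingers":1},{"delta_pos":[0,0,0.005],"turn":[0,0,0],"fingers":1},{"delta_pos":[0,0,0.005],"turn":[0,0,0],"fingers":1}]'

```text
clock: 8.43
position: [0.5169, -0.2086, 0.1582]
ee_rot: [0.204, 0.979, 0.0, -0.0]
ft_force: [-0.0, -0.4, -2.3]
grip_width: 0.15
grasp_force: 49.2
```

```bash
python3 -c "
from h import *
report(.5177,-.2078,np.radians(156.5),.16)"
```

```text
t 8.43 p [ 0.5169 -0.2086  0.1582] yawx 2.7308 tilt [-0.0002  0.0001] f [-0.05 -0.42 -2.31] m [-0.05   0.005 -0.006] w 0.15 g 49.2 j [-0.36  0.31  0.79  1.78 -0.24  1.15  1.66]
delta [-0.0004  0.0011 -0.0018] turn [ 0.0001 -0.0002 -0.0007]
```

The pins are in the slots on the first try, with no contact force. I'll carry on down to the contact plate.

To row units: 0.005 m is 0.0063, 0.004 m is 0.005.

>>> move_arm --plan '[{"delta_pos":[0,0,0.0013],"turn":[0,0,0],"fingers":1},{"delta_pos":[0,0,0.0025],"turn":[0,0,0],"fingers":1},{"delta_pos":[0,0,0.0038],"turn":[0,0,0],"fingers":1},{"delta_pos":[0,0,0.005],"turn":[0,0,0],"fingers":1},{"delta_pos":[0,0,0.0063],"turn":[0,0,0],"fingers":1},{"delta_pos":[0,0,0.0063],"turn":[0,0,0],"fingers":1}]'

```text
clock: 9.18
position: [0.5172, -0.2087, 0.1535]
ee_rot: [0.204, 0.979, 0.0, 0.0]
ft_force: [-1.8, 0.6, 2.1]
grip_width: 0.153
grasp_force: 49.9
```

```bash
python3 -c "
from h import *
report(.5177,-.2078,np.radians(156.5),.16)"
```

```text
t 9.18 p [ 0.5172 -0.2087  0.1535] yawx 2.7308 tilt [0.0004 0.0001] f [-1.82  0.65  2.12] m [0.195 0.232 0.027] w 0.153 g 49.9 j [-0.36  0.31  0.79  1.79 -0.24  1.14  1.66]
delta [-0.0001  0.001  -0.0065] turn [ 0.0003  0.0003 -0.0007]
```

Plate contact is at TCP z of about 0.1538, with roughly 4.5 N of push, which matches the given spring. Next I'll press another 3.2 mm to about 20.5 mm depth.

To row units: 0.0033 m is 0.0041, 0.001 m is 0.0013.

>>> move_arm --plan '[{"delta_pos":[0,0,0.0013],"turn":[0,0,0],"fingers":1},{"delta_pos":[0,0,0.0025],"turn":[0,0,0],"fingers":1},{"delta_pos":[0,0,0.0038],"turn":[0,0,0],"fingers":1},{"delta_pos":[0,0,0.0041],"turn":[0,0,0],"fingers":1},{"delta_pos":[0,0,0.0041],"turn":[0,0,0],"fingers":1}]'

```text
clock: 9.8
position: [0.5173, -0.2087, 0.1504]
ee_rot: [0.204, 0.979, 0.0, 0.0]
ft_force: [-1.0, 1.5, 7.7]
grip_width: 0.154
grasp_force: 50.6
```

```bash
python3 -c "
from h import *
report(.5177,-.2078,np.radians(156.5),.1503)"
```

```text
t 9.8 p [ 0.5173 -0.2087  0.1504] yawx 2.7308 tilt [0.0007 0.0001] f [-0.99  1.52  7.65] m [0.293 0.474 0.014] w 0.154 g 50.6 j [-0.36  0.32  0.78  1.79 -0.25  1.13  1.67]
delta [-0.      0.001   0.0001] turn [ 0.0004  0.0006 -0.0006]
```

To row units: 0.25 rad is 0.0796.

>>> move_arm --plan '[{"delta_pos":[0,0,0],"turn":[0,0,0.0159],"fingers":1},{"delta_pos":[0,0,0],"turn":[0,0,0.0318],"fingers":1},{"delta_pos":[0,0,0],"turn":[0,0,0.0477],"fingers":1},{"delta_pos":[0,0,0],"turn":[0,0,0.0637],"fingers":1},{"delta_pos":[0,0,0],"turn":[0,0,0.0796],"fingers":1},{"delta_pos":[0,0,0],"turn":[0,0,0.0955],"fingers":1},{"delta_pos":[0,0,0],"turn":[0,0,0.0955],"fingers":1}]' --force 70

```text
clock: 10.68
position: [0.5177, -0.2089, 0.1506]
ee_rot: [0.348, 0.937, 0.0, 0.001]
ft_force: [-0.8, 1.1, 7.0]
grip_width: 0.148
grasp_force: 72.3
```

```bash
python3 -c "
from h import *
report()"
```

```text
t 10.68 p [ 0.5177 -0.2089  0.1506] yawx 2.4302 tilt [ 0.0015 -0.0004] f [-0.78  1.14  7.03] m [ 0.151  0.169 -0.056] w 0.148 g 72.3 j [-0.4   0.33  0.84  1.79 -0.27  1.14  1.39]
```

Turning freely, with the pins under the lips. I'll keep going and follow the ramps down.

To row units: 0.0007 m is 0.0009, 0.0005 m is 0.0006, 0.3 rad is 0.0955.

>>> move_arm --plan '[{"delta_pos":[0,0,0],"turn":[0,0,0.0159],"fingers":1},{"delta_pos":[0,0,0],"turn":[0,0,0.0318],"fingers":1},{"delta_pos":[0,0,0],"turn":[0,0,0.0477],"fingers":1},{"delta_pos":[0,0,0.0003],"turn":[0,0,0.0637],"fingers":1},{"delta_pos":[0,0,0.0006],"turn":[0,0,0.0796],"fingers":1},{"delta_pos":[0,0,0.0009],"turn":[0,0,0.0955],"fingers":1},{"delta_pos":[0,0,0.0009],"turn":[0,0,0.0955],"fingers":1}]'

```text
clock: 11.55
position: [0.5177, -0.2088, 0.15]
ee_rot: [0.484, 0.875, 0.0, 0.001]
ft_force: [-0.6, 1.1, 7.9]
grip_width: 0.151
grasp_force: 72.4
```

```bash
python3 -c "
from h import *
report()"
```

```text
t 11.55 p [ 0.5177 -0.2088  0.15  ] yawx 2.1303 tilt [ 0.0016 -0.0003] f [-0.56  1.07  7.91] m [ 0.205  0.152 -0.084] w 0.151 g 72.4 j [-0.44  0.35  0.9   1.8  -0.3   1.14  1.11]
```

To row units: 0.0014 m is 0.0018, 0.001 m is 0.0013, 0.15 rad is 0.0477.

>>> move_arm --plan '[{"delta_pos":[0,0,0.0003],"turn":[0,0,0.0159],"fingers":1},{"delta_pos":[0,0,0.0006],"turn":[0,0,0.0318],"fingers":1},{"delta_pos":[0,0,0.0009],"turn":[0,0,0.0477],"fingers":1},{"delta_pos":[0,0,0.0013],"turn":[0,0,0.0637],"fingers":1},{"delta_pos":[0,0,0.0015],"turn":[0,0,0.0796],"fingers":1},{"delta_pos":[0,0,0.0018],"turn":[0,0,0.0955],"fingers":1},{"delta_pos":[0,0,0.0018],"turn":[0,0,0.0955],"fingers":1}]'

```text
clock: 12.42
position: [0.5178, -0.2088, 0.1487]
ee_rot: [0.61, 0.793, 0.0, 0.001]
ft_force: [0.0, 1.8, 11.0]
grip_width: 0.149
grasp_force: 72.7
```

```bash
python3 -c "
from h import *
report()"
```

```text
t 12.43 p [ 0.5178 -0.2088  0.1487] yawx 1.8303 tilt [ 0.0018 -0.0003] f [1.000e-02 1.850e+00 1.099e+01] m [ 0.324  0.371 -0.031] w 0.149 g 72.7 j [-0.49  0.37  0.96  1.8  -0.33  1.14  0.84]
```

To row units: 0.0004 m is 0.0005, 0.0003 m is 0.0004, 0.04 rad is 0.0127.

>>> move_arm --plan '[{"delta_pos":[0,0,0.0003],"turn":[0,0,0.0127],"fingers":1},{"delta_pos":[0,0,0.0004],"turn":[0,0,0.0255],"fingers":1},{"delta_pos":[0,0,0.0005],"turn":[0,0,0.0382],"fingers":1},{"delta_pos":[0,0,0.0005],"turn":[0,0,0.0509],"fingers":1},{"delta_pos":[0,0,0.0005],"turn":[0,0,0.0637],"fingers":1},{"delta_pos":[0,0,0.0005],"turn":[0,0,0.0637],"fingers":1}]'

```text
clock: 13.18
position: [0.5175, -0.2089, 0.1483]
ee_rot: [0.686, 0.728, 0.0, 0.0]
ft_force: [-1.5, 1.0, 11.6]
grip_width: 0.148
grasp_force: 72.9
```

```bash
python3 -c "
from h import *
report()"
```

```text
t 13.18 p [ 0.5175 -0.2089  0.1483] yawx 1.6306 tilt [ 0.0011 -0.0001] f [-1.54  1.   11.57] m [0.388 0.74  0.16 ] w 0.148 g 72.9 j [-0.52  0.39  1.01  1.8  -0.36  1.15  0.66]
```

To row units: 0.02 rad is 0.0064.

>>> move_arm --plan '[{"delta_pos":[0,0,0],"turn":[0,0,0.0064],"fingers":1},{"delta_pos":[0,0,0],"turn":[0,0,0.0127],"fingers":1},{"delta_pos":[0,0,0],"turn":[0,0,0.0127],"fingers":1}]'

```text
clock: 13.55
position: [0.5172, -0.2088, 0.1483]
ee_rot: [0.7, 0.714, 0.0, 0.0]
ft_force: [-4.0, 1.9, 13.3]
grip_width: 0.149
grasp_force: 73.2
```

```bash
python3 -c "
from h import *
report()"
```

```text
t 13.55 p [ 0.5172 -0.2088  0.1483] yawx 1.5913 tilt [0.0004 0.    ] f [-4.04  1.94 13.26] m [0.415 1.181 0.473] w 0.149 g 73.2 j [-0.52  0.39  1.01  1.8  -0.37  1.15  0.63]
```

A moment of 0.47 Nm is above the 0.3 Nm turning limit, so this is the stop. I'll ease off slightly, release and retreat straight up.

To row units: -0.14 m is -0.175, -0.1 m is -0.125, 0.025 rad is 0.008.

>>> move_arm --plan '[{"delta_pos":[0,0,0],"turn":[0,0,0.008],"fingers":1},{"delta_pos":[0,0,0],"turn":[0,0,0.008],"fingers":1},{"delta_pos":[0,0,0],"turn":[0,0,0.008],"fingers":0.7},{"delta_pos":[0,0,0],"turn":[0,0,0.008],"fingers":0.5},{"delta_pos":[0,0,0],"turn":[0,0,0.008],"fingers":0.5},{"delta_pos":[0,0,0],"turn":[0,0,0.008],"fingers":0.5},{"delta_pos":[0,0,-0.0125],"turn":[0,0,0.008],"fingers":0.5},{"delta_pos":[0,0,-0.0375],"turn":[0,0,0.008],"fingers":0.5},{"delta_pos":[0,0,-0.075],"turn":[0,0,0.008],"fingers":0.5},{"delta_pos":[0,0,-0.125],"turn":[0,0,0.008],"fingers":0.5},{"delta_pos":[0,0,-0.175],"turn":[0,0,0.008],"fingers":0.5},{"delta_pos":[0,0,-0.175],"turn":[0,0,0.008],"fingers":0.5}]' --force 20

```text
clock: 15.05
position: [0.5181, -0.2097, 0.2915]
ee_rot: [0.709, 0.705, 0.002, 0.002]
ft_force: [-0.2, -0.6, -0.6]
grip_width: 0.5
grasp_force: 0.0
```

```bash
python3 - <<'E'
from h import *
from workcell import camera
report()
ims=[]
for n in('scene','top'):
    c=camera(n);W=cloud(c)
    v,u=np.mgrid[:400,:640]
    uv=proj(c,[.518,-.208,.13]);S=cv2.cvtColor(c['color'],cv2.COLOR_RGB2HSV)[...,1]
    m=(np.hypot(u-uv[0],v-uv[1])<45)&(S<90)
    for nm,lo,hi in(('flange top exp .095',.09,.103),('bar top exp .1635',.155,.17)):
        q=W[m&(W[...,2]>lo)&(W[...,2]<hi)]
        if len(q)>5: print(n,nm,len(q),np.median(q,0).round(4),cv2.minAreaRect(q[:,:2].astype(np.float32)))
    a,b=np.int32(uv);ims.append(cv2.resize(c['color'][b-60:b+60,a-60:a+60,::-1],(400,400),interpolation=cv2.INTER_CUBIC))
cv2.imwrite('pics/end.png',np.hstack(ims))
E
```

```text
t 15.05 p [ 0.5181 -0.2097  0.2915] yawx 1.5654 tilt [ 0.0058 -0.0006] f [-0.24 -0.56 -0.6 ] m [-0.018  0.042 -0.04 ] w 0.5 g 0.0 j [-0.62  0.26  1.11  1.61 -0.23  1.41  0.51]
scene flange top exp .095 292 [ 0.5288 -0.2028  0.0953] ((0.5200912952423096, -0.20753717422485352), (0.06681070476770401, 0.06745633482933044), 21.347749710083008)
scene bar top exp .1635 157 [ 0.5207 -0.2089  0.1624] ((0.5187089443206787, -0.2087925374507904), (0.017380090430378914, 0.06498304754495621), 2.211517095565796)
top flange top exp .095 177 [ 0.5188 -0.1941  0.0957] ((0.5251935720443726, -0.19405260682106018), (0.03291240334510803, 0.06663893908262253), 61.98746871948242)
top bar top exp .1635 76 [ 0.5165 -0.1888  0.1635] ((0.516206681728363, -0.1906401813030243), (0.028447866439819336, 0.014280684292316437), 89.99713897705078)
```

View pics/end.png

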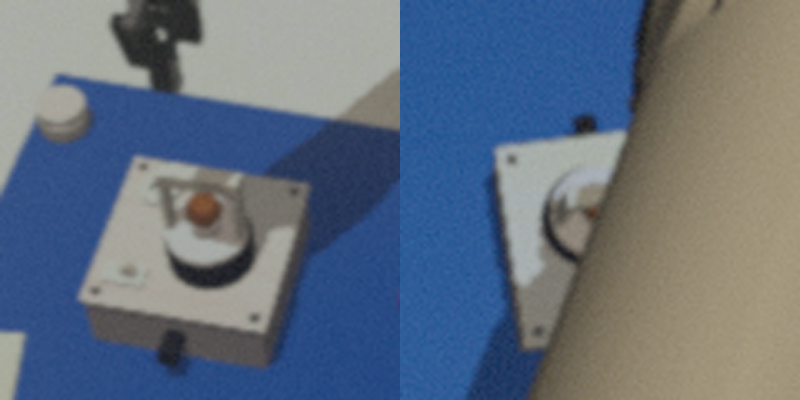

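The lamp sits upright in the socket at scene-crop (205,230). Its flange top is at 95.5 mm, against 95.0 mm expected for full depth, and the gripper is well clear.

```bash
python3 -c "
from workcell import hand_in
print(hand_in())"
```

```text
the job is handed in; nothing more can be done
None
```

The lamp is turned to the stop, released upright in the socket, and the job is handed in at about 15 s of the 72 s; the hand-in call returned no verdict.

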